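# Close the bur case

### The arm

A 7-joint arm with a two-finger parallel gripper is mounted at the origin on a cart in front of the work surface, level with it; the furniture and walls round the work are solid. World frame = base frame: x ahead of the robot, y to its left, z up, the work surface at z = 0. Lengths are in mm, angles in rad, forces in N, time in s.
With the tool pointing down it reaches from about 350 to 775 mm from the base axis. Payload 3.1 kg.
Tool frame: the origin (TCP) lies between the finger pads; the fingertips stand 25 mm ahead of it and the grasp point (between the pads) lies 6 mm ahead of it; z points along the fingers, y is the line along which they close (so a half turn about z gives the same grasp; the last joint's range is limited). The gripper opens to 85 mm and grips with 20 to 120 N. Pads are 22 mm wide; open, the fingers measure 114 mm over their backs; the gripper's body (76 mm by 85 mm) begins 54 mm behind the grasp point. The pads swing forward as they close: fully open they stand 13 mm farther back than shut.
Start: joints at [-1.321, 0.311, 0.014, 1.512, -0.004, 1.319, -0.027], TCP at [158.194, 526.775, 256.304] pointing down, gripper open.
Joint ranges: [-2.7, 2.7], [-0.3, 1.91], [-1.27, 1.3], [0.12, 2.57], [-1.44, 4.58], [0.2, 2.03], [-3.05, 3.05]. Speed limits (rad/s): [2.79, 2.79, 3.14, 3.14, 3.14, 3.14, 3.14].

### API

Orientations are given as a unit quaternion [x, y, z, w].
In Python, from bench import r, eyes, finish_job gives the robot as it stands. The module is installed in compiled form; this text tells all that it offers.
- The arm moves only by the shell command python3 -m inch 'ROWS' [OPENING] [FORCE]. ROWS is JSON, a list of rows, each a list of 4 numbers: the shift along the world's x, y, z in cm, then the turn about the world's z in degrees. A call has 1 to 20 rows; each row shifts and turns the commanded pose from where the row before left it; what a row does not reach is not made up. A row lasts 1/8 s, in which the tool goes at most 62.5 mm and 10.7 degrees, less where a joint would pass 70% of its speed; a pose out of reach is approached as far as the arm can. A call with a gripper value outside its range is refused whole. OPENING is the opening, from 0 (shut) to 1 (fully open), set as the call begins (- or left out, the last holds). The fingers move at their own pace and stop on an object; FORCE is the grip in N (left out, the last holds). Time passes only in rows, so rows that do not move let the fingers close. It gives the time, the measured TCP pose, the force, the opening and the grip force at its end, in the units of the state.
- r.sense(): the state, without advancing time (a new reading comes with each control period).
- eyes.capture(name): name is "scene" or "side" or "wrist"; returns (picture, depth): 480x640x3 uint8, blue, green, red; 480x640 float32, mm along the optical axis (not along the pixel's ray), 0 where there is no reading.
- eyes.calibration(name): a dict with "fx", "fy", "cx", "cy" (pixels), "R" (3x3) and "t" (3): a world point X has camera coordinates R X + t. Camera axes: x right, y down, z forward; pixel columns grow to the right and rows downward; lengths in mm; the calibration is good to about 2 mm. The wrist camera is an equidistant fisheye: a pixel r from the principal point sees the ray r / f radians off the axis. A picture is of the moment at which its call begins: read the wrist's pose just before it. calibration takes no time and is no camera call; for the wrist camera it gives the pose at the moment of the call.
- finish_job(): hands the job in; it is judged then, once.
The state is a dict: "time": time; "joint_positions": joint angles; "qd": joint speeds; "effort": joint torques, N m; "eef_pos": TCP position; "tool_rot": TCP orientation; "wrist_force": force on the tool from outside, world axes, zero at the start; "wrist_torque": the same for the moment, N m; "finger_gap": finger opening in mm; "grasp_force": force on a finger pad.
Only numpy, scipy, OpenCV 4.12 (cv2) and the standard library are available. Lean on these libraries where they do the work, as an engineer would, in place of code of your own. Each camera call takes 0.05 s, during which the arm holds its last target. There are 200 camera calls.

### The job

Close up the open bur case standing in front of you: with the fingertips push the upright bur rack over toward the lid until it lies flat inside the case, and only then swing the lid shut over it from behind and press its front edge down until it snaps under the catch. Only push and press, pinch and lift nothing; leave the case standing where it is, the wheels inside it, the things around it undisturbed, and take the hand clear at the end.

Things in the scene. Friction and masses are not known exactly. Their poses are not given: they have to be found in the camera images.
- case: The bur case: loose bare-aluminium tub on rubber feet, 140 (its x) by 170 mm (its y), walls 40 mm high, 3.5 mm thick, about 1.6 kg with lid, on a thin steel sheet whose top is 1.8 mm above z = 0. Origin: centre of its underside; z up, x from the front (catch side, roughly toward the robot) to the back (lid hinge). A cross partition at x +20 mm; behind it a bay with two loose wheels.
- rack (a joint): Angle of the tilt-up bur rack (rad): 0 = lying flat on the partition, 1.57 = upright, 1.72 = its stop, leaning a little to the front; 1.52 to 1.70 at the start. Friction hinge: stays where it is left, takes about 1 N at its free edge to move. While it stands up the lid cannot close.
- rack_tab (a point): Middle of the rack's push tab, mid-thickness, 70 mm from the hinge line. Rack: 3 mm steel plate 146 mm wide, free edge 68 mm from the hinge line; at its middle a tab 36 mm wide reaches 76 mm. Axes: x hinge to free edge, y = case's y, z out of the bur side (case front when upright, up when flat). Burs stand 10 mm off that side left and right; the middle 40 mm is bare, for pushing.
- rack_hinge (a point): Middle of the rack's hinge line, in the case frame at x -60, y 0, z +26 mm; same axes as rack_tab.
- lid (a joint): Opening angle of the lid (rad): 0 = shut, grows as it opens; 1.68 to 1.88 at the start, leaning back past upright; 2.0 = its stop. Friction hinge: stays where it is left at any angle, takes 2 to 3 N near its edge to move. At about 0.06 a bead on its front edge meets the catch; some 4 to 10 N pressed down near the middle of the front edge snaps it past to 0, where the catch holds it.
- lid_front (a point): Middle of the lid's free front edge on its outer (top) face, 143 mm from the hinge line, 13 mm above it when shut. The lid is a shallow aluminium tray 143 by 170 mm, 13 mm deep, its top 4 mm thick. Axes: x from the free edge to the hinge, y = case's y, z out of the outer face (up when shut, case's +x when upright).
- lid_hinge (a point): Middle of the lid's hinge line, in the case frame at x +73, y 0, z +40 mm; same axes as lid_front.
- wheel_a: Bystander inside the case: loose grey rubber polishing wheel, 40 mm across, 10 mm thick, lying in the bay behind the partition. Origin: centre of its underside.
- wheel_b: Bystander inside the case: the second such wheel.
- bur_block: Bystander: loose aluminium block with burs standing in it, 34 x 62 x 56 mm, left of the case. Origin: centre of its underside.
- wax_block: Bystander: loose ivory block of milling wax, 31 x 45 x 25 mm, left of the case. Origin: centre of its underside.
- drop_bottle: Bystander: loose small white dropper bottle, 24 mm across, 67 mm high, left of the case. Origin: centre of its underside.
- plaster_model: Bystander: loose ivory plaster arch model, 64 x 66 x 25 mm, right of the case. Origin: centre of its underside.
- jar: Bystander: loose white jar with a green cap, 48 mm across, 49 mm high, right of the case. Origin: centre of its underside.
- probe: Bystander: loose thin steel hand probe, 152 x 11 x 9 mm, lying at the left. Origin: centre of its underside.
- catch_nose (a point): Nose of the sprung steel catch at the middle of the case's front wall, 28 mm wide, its top 53 mm above the case's underside; in the case frame at x -74, y 0, z +51 mm. It springs aside by itself when the lid is pressed down.

How it is judged:
By the outcome, as a careful person would: the job done as asked, in the order asked, and still so for the second after the job is handed in, with the robot touching nothing.
It also fails if it takes over 58 s, if anything falls off the work surface, if the arm or the gripper's body presses on something with over 40 N, if the wrist force passes 120 N, or if a joint passes its speed limit or range.

## Working session

There is one attempt and no reset: what is moved stays moved. The work goes in short steps, Python scripts to look and compute and a shell command to move; the robot and the scene stay as the last step left them, time stands still between calls to the robot, and variables do not carry over. Pictures are saved under pics/ and viewed, at most 10 in all, crops included, and the job is handed in when it is done.

```bash
mkdir -p pics; ls
python3 - <<'E'
from bench import r,eyes
import cv2,numpy as np
print(r.sense())
for n in("scene","side"):
    p,d=eyes.capture(n);cv2.imwrite(f"pics/{n}0.png",p);np.save(f"{n}0.npy",d)
    c=eyes.calibration(n);print(n,c)
E
```

```text
pics
{'time': 0.0, 'joint_positions': array([-1.32069574,  0.31171235,  0.01399527,  1.51307309, -0.00441893,
        1.31922008, -0.02723208]), 'qd': array([ 2.30884295e-04,  1.28218437e-03,  1.05875953e-03, -1.99323996e-03,
        4.79453247e-04,  9.70925831e-05,  9.97924443e-04]), 'effort': array([-4.07190482e-04, -3.79915953e+01,  1.45706562e-01, -2.30586165e+01,
        1.21393357e-02,  1.38077055e-02,  9.53538262e-07]), 'eef_pos': array([158.00778011, 526.09897959, 255.22186534]), 'tool_rot': array([ 1.45364923e-01,  9.89377390e-01, -1.18345050e-03, -1.33592012e-04]), 'wrist_force': array([ 0.44057434, -0.0613872 , -0.20037266]), 'wrist_torque': array([-0.00622178, -0.01008711,  0.0119116 ]), 'grasp_force': 0.0, 'finger_gap': 85.65120623032615}
scene {'fx': 518.5083917148455, 'fy': 518.5083917148455, 'cx': 312.9902283084232, 'cy': 241.79008267185358, 'R': array([[ 0.3992937 , -0.91682247, -0.00105256],
       [-0.50993223, -0.22113085, -0.83130636],
       [ 0.7619276 ,  0.33247212, -0.55581348]]), 't': array([-271.87127918,  274.75826025,  694.96772492])}
side {'fx': 488.857136266505, 'fy': 488.857136266505, 'cx': 317.2753521751392, 'cy': 245.46305041233666, 'R': array([[-0.94078266, -0.3390054 , -0.00182207],
       [-0.20351962,  0.56907462, -0.79670185],
       [ 0.27112312, -0.74915246, -0.60436979]]), 't': array([451.10223532, 185.52543432, 791.24306285])}
```

View pics/scene0.png

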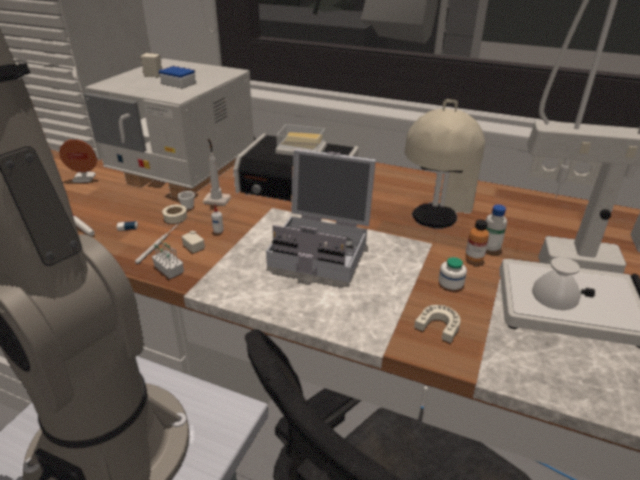

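View pics/side0.png

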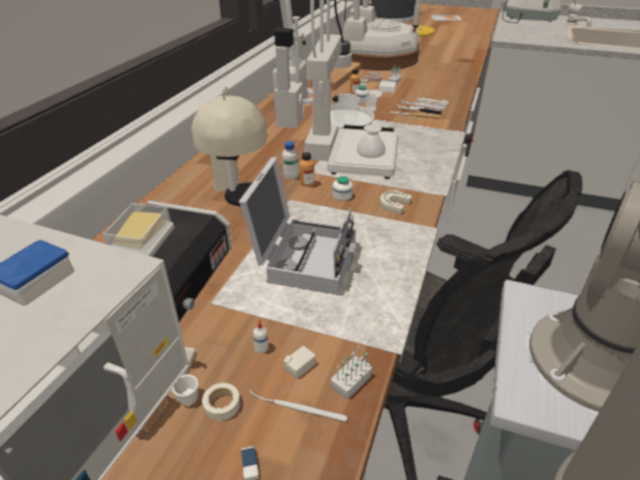

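Scene: the case is at about (320,230), with the lid upright (296,152)-(374,160) and the rack upright in front at (270-350,245). The side view shows the case at (310,250), with the lid on the left and the rack on the right. Next I'll zoom in on both views.

```bash
cat > h.py <<'E'
import numpy as np,cv2
from bench import r,eyes
def cloud(n,d,box):
    c=eyes.calibration(n);u0,u1,v0,v1=box
    v,u=np.mgrid[v0:v1,u0:u1];z=d[v0:v1,u0:u1]
    P=np.stack([(u-c['cx'])/c['fx']*z,(v-c['cy'])/c['fy']*z,z],-1)
    return (P-c['t'])@c['R']
def ray(n,u,v,z):
    c=eyes.calibration(n);R=c['R'];o=-R.T@c['t'];k=R.T@np.array([(u-c['cx'])/c['fx'],(v-c['cy'])/c['fy'],1])
    return o+k*(z-o[2])/k[2]
def tri(u1,u2):
    A=[];b=[]
    for n,(u,v) in (("scene",u1),("side",u2)):
        c=eyes.calibration(n);R=c['R'];t=c['t'];x=(u-c['cx'])/c['fx'];y=(v-c['cy'])/c['fy']
        A+=[R[0]-x*R[2],R[1]-y*R[2]];b+=[x*t[2]-t[0],y*t[2]-t[1]]
    X,res,_,_=np.linalg.lstsq(np.array(A),np.array(b),rcond=None);return X,np.sqrt(res)
E
python3 - <<'E'
import cv2,numpy as np
from h import *
a=cv2.imread("pics/scene0.png")[140:300,255:385];b=cv2.imread("pics/side0.png")[150:305,235:370]
A=cv2.resize(a,None,fx=3,fy=3,interpolation=cv2.INTER_CUBIC);B=cv2.resize(b,None,fx=3,fy=3,interpolation=cv2.INTER_CUBIC)
im=np.zeros((500,800,3),np.uint8);im[:A.shape[0],:A.shape[1]]=A;im[:B.shape[0],395:395+B.shape[1]]=B
cv2.imwrite("pics/z.png",im)
for n,box in (("scene",(255,385,140,300)),("side",(235,370,150,305))):
    d=np.load(n+"0.npy");P=cloud(n,d,box).reshape(-1,3);P=P[(P[:,2]>8)&(P[:,2]<230)]
    print(n,P.min(0),P.max(0))
    for lo,hi in ((30,60),(65,100),(105,200)):
        Q=P[(P[:,2]>lo)&(P[:,2]<hi)&(P[:,0]<760)]
        print(lo,len(Q),np.percentile(Q,[1,50,99],axis=0).round(0).tolist(), cv2.minAreaRect(Q[:,:2].astype(np.float32)))
E
```

```text
scene [ 433.72848294 -171.42092461    8.00768472] [1008.34857269  207.98232997  186.67050485]
30 2984 [[438.0, -168.0, 30.0], [582.0, -73.0, 44.0], [681.0, 140.0, 60.0]] ((559.7969360351562, -11.968170166015625), (262.8496398925781, 299.5614013671875), 4.956610202789307)
65 3531 [[447.0, -157.0, 65.0], [605.0, -47.0, 84.0], [750.0, 167.0, 99.0]] ((629.7505493164062, -15.925125122070312), (446.6253356933594, 213.98707580566406), 35.11008071899414)
105 3415 [[600.0, -156.0, 106.0], [616.0, -63.0, 140.0], [759.0, 117.0, 183.0]] ((650.9521484375, -39.003448486328125), (373.78900146484375, 149.7020721435547), 39.65731430053711)
side [ 433.52788773 -524.30496588    8.00016993] [815.54534684  14.65840247 186.39451445]
30 3060 [[439.0, -510.0, 30.0], [565.0, -157.0, 40.0], [704.0, 10.0, 59.0]] ((577.1158447265625, -248.33587646484375), (222.69053649902344, 535.7896118164062), 10.468182563781738)
65 1271 [[447.0, -399.0, 65.0], [602.0, -83.0, 80.0], [705.0, 12.0, 100.0]] ((569.0731811523438, -211.64453125), (184.2325439453125, 446.0796203613281), 15.344559669494629)
105 1878 [[598.0, -224.0, 106.0], [614.0, -69.0, 148.0], [741.0, 13.0, 184.0]] ((643.3153686523438, -99.40298461914062), (158.7515869140625, 335.3414611816406), 57.08324432373047)
```

View pics/z.png

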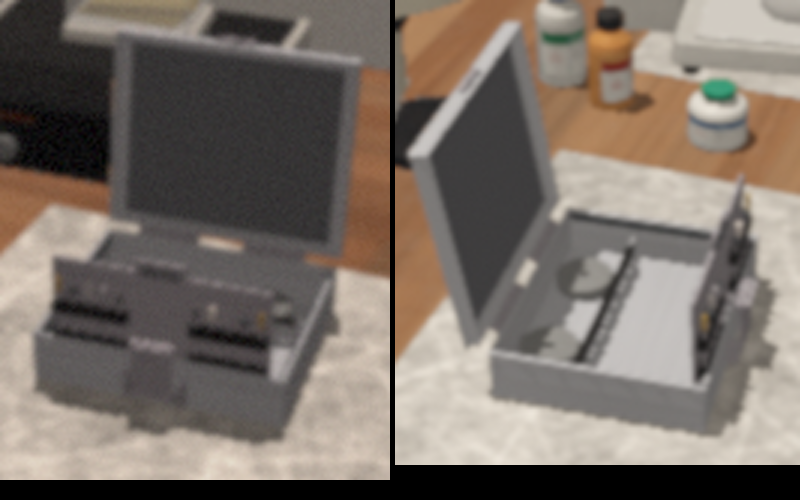

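Scaled crop: I can see the case rim corners, the lid corners and the rack top edge. I'll turn those into positions.

Run:
```python
from h import *
S=lambda u,v:(255+u/3-.33,140+v/3-.33); D=lambda u,v:(235+(u-395)/3-.33,150+v/3-.33)
z=41.8
for n,p in (("scene f+",S(38,333)),("scene f-",S(278,378)),("scene b-",S(333,283)),("side f+",D(707,390)),("side b+",D(495,352)),("side b-",D(564,210))):
    print(n,ray(n.split()[0],*p,z).round(1))
print("lid +y",tri(S(117,36),D(416,155)),"lid -y",tri(S(358,63),D(518,25)))
print("rack top -y", tri(S(272,292),D(742,180)))
# point clouds
for n,(u0,v0),pl in (("scene",(255,140),[(140,60),(330,90),(320,230),(140,205)]),("side",(235,150),[(435-395,170),(505-395,70),(535-395,180),(478-395,300)])):
    d=np.load(n+"0.npy");m=np.zeros((480,640),np.uint8);cv2.fillPoly(m,[np.array([(u0+a/3,v0+b/3) for a,b in pl],np.int32)],1)
    P=cloud(n,d,(0,640,0,480))[m>0];c=P.mean(0);w=np.linalg.svd(P-c,full_matrices=False)[2][2]
    print(n,"lid inner",c,w,np.abs((P-c)@w).mean())
d=np.load("scene0.npy");m=np.zeros((480,640),np.uint8);cv2.fillPoly(m,[np.array([(255+a/3,140+b/3) for a,b in [(135,290),(185,296),(182,330),(132,322)]],np.int32)],1)
P=cloud("scene",d,(0,640,0,480))[m>0];c=P.mean(0);w=np.linalg.svd(P-c,full_matrices=False)[2][2];print("rack",len(P),c,w,P.min(0),P.max(0))
c=cloud("scene",d,(0,640,0,480))
for u,v in ((163,268),(163,262),(163,273),(163,280)):
    a,b=S(u,v);print(c[int(round(b)),int(round(a))].round(1))
```

```text
scene f+ [440.5  -8.3  41.8]
scene f- [ 456.3 -167.5   41.8]
scene b- [ 572.8 -163.9   41.8]
side f+ [438.8  -1.6  41.8]
side b+ [574.3   8.8  41.8]
side b- [ 593.5 -151.7   41.8]
lid +y (array([612.03121164,  11.93355133, 177.52597939]), array([3.45843741])) lid -y (array([ 623.04773301, -155.69684439,  180.54753823]), array([0.91012109]))
rack top -y (array([ 466.52312384, -156.53428792,   94.22966348]), array([3.14524424]))
scene lid inner [605.63488239 -74.93646353 111.57234043] [ 0.56989745 -0.07713267  0.81808768] 23.860971844713546
side lid inner [608.50433951 -65.32098209 115.46473558] [-0.95678084 -0.28333858 -0.06549562] 8.190475334741318
rack 215 [454.88349172 -87.45059853  72.63702294] [0.5931851  0.02063502 0.80480161] [-280.8505098  -419.55756651   53.95187147] [462.35550066 -66.89520251 614.39455745]
[461.  -87.8  99.6]
[462.7 -87.1 102.8]
[457.9 -89.2  97.4]
[460.6 -87.9  91.1]
```

Run:
```python
from h import *
def fit(P):
    for i in range(8):
        c=np.median(P,0) if i==0 else P.mean(0);w=np.linalg.svd(P-c,full_matrices=False)[2][2];e=np.abs((P-c)@w);P=P[e<max(2.5,np.percentile(e,90) if i<5 else 2.5)]
    return c.round(1),(w*np.sign(w[0])).round(3),len(P)
for n,(u0,v0),pl in (("scene",(255,140),[(140,60),(330,90),(320,230),(140,205)]),("side",(235,150),[(435-395,170),(505-395,70),(535-395,180),(478-395,300)])):
    d=np.load(n+"0.npy");m=np.zeros((480,640),np.uint8);cv2.fillPoly(m,[np.array([(u0+a/3,v0+b/3) for a,b in pl],np.int32)],1)
    m[d==0]=0;P=cloud(n,d,(0,640,0,480))[m>0];P=P[(abs(P[:,0]-610)<60)];print(n,"lid inner",fit(P))
d=np.load("scene0.npy");m=np.zeros((480,640),np.uint8);cv2.fillPoly(m,[np.array([(255+a/3,140+b/3) for a,b in [(62,268),(262,300),(262,318),(62,292)]],np.int32)],1);m[d==0]=0
C=cloud("scene",d,(0,640,0,480));P=C[m>0];P=P[abs(P[:,0]-460)<25];print("rack",fit(P))
m[:]=0;cv2.fillPoly(m,[np.array([(255+a/3,140+b/3) for a,b in [(135,285),(185,290),(180,328),(135,322)]],np.int32)],1);m[d==0]=0
P=C[m>0];P=P[abs(P[:,0]-460)<25];print("rack mid",fit(P))
for n in("scene","side"):
    d=np.load(n+"0.npy");P=cloud(n,d,(0,640,0,480))[d>0]
    Q=P[(P[:,0]>560)&(P[:,0]<800)&(P[:,1]>-200)&(P[:,1]<120)&(P[:,2]>60)&(P[:,2]<500)]
    # behind-lid map
    for x in range(560,800,40):
        print(n,x,[(lambda q:int(q.max()) if len(q)>2 else 0)(Q[(Q[:,0]>=x)&(Q[:,0]<x+40)&(Q[:,1]>=y)&(Q[:,1]<y+40)][:,2]) for y in range(-200,120,40)])
```

```text
scene lid inner (array([610. , -73.1, 108.9]), array([ 0.983,  0.089, -0.158]), 2496)
side lid inner (array([609.6, -67.4, 114. ]), array([ 0.983,  0.088, -0.16 ]), 1363)
rack (array([458.7, -85.2,  81.2]), array([ 0.996,  0.091, -0.   ]), 463)
rack mid (array([458.4, -86.3,  72.6]), array([ 0.995,  0.093, -0.024]), 206)
scene 560 [0, 0, 0, 84, 111, 164, 0, 0]
scene 600 [0, 183, 186, 186, 184, 183, 0, 0]
scene 640 [0, 0, 0, 0, 0, 0, 80, 80]
scene 680 [0, 0, 0, 0, 0, 0, 99, 100]
scene 720 [217, 0, 0, 0, 0, 147, 146, 146]
scene 760 [221, 0, 0, 0, 0, 147, 143, 130]
side 560 [0, 0, 0, 69, 92, 151, 0, 0]
side 600 [0, 183, 184, 186, 183, 183, 0, 0]
side 640 [0, 0, 0, 0, 0, 0, 76, 79]
side 680 [0, 0, 0, 99, 99, 98, 99, 98]
side 720 [215, 0, 0, 100, 100, 144, 146, 146]
side 760 [221, 0, 0, 99, 99, 146, 139, 131]
```

```bash
python3 -m inch '[[2.05,-4.73,0,1.7],[2.05,-4.73,0,1.7],[2.05,-4.73,0,1.7],[2.05,-4.73,0,1.7],[2.05,-4.73,0,1.7],[2.05,-4.73,0,1.7],[2.05,-4.73,0,1.7],[2.05,-4.73,0,1.7],[2.05,-4.73,0,1.7],[2.05,-4.73,0,1.7],[2.05,-4.73,0,1.7],[2.05,-4.73,0,1.7],[2.05,-4.73,0,1.7],[0,0,-5,0],[0,0,0,0]]' 0 20
```

```text
time: 1.98
eef_pos: [421.1, -87.9, 203.2]
tool_rot: [-0.046, 0.999, 0.0, -0.005]
wrist_force: [0.2, 0.5, -0.7]
finger_gap: -0.4
grasp_force: 0.0
```

```bash
python3 -m inch '[[0,0,-3,0],[0,0,-3,0],[0,0,-3,0],[0,0,0,0],[0,0,0,0]]'
python3 - <<'E'
from h import *
p,d=eyes.capture("side");q,e=eyes.capture("scene")
A=cv2.resize(p[180:300,240:380],None,fx=2.8,fy=2.8,interpolation=2);B=cv2.resize(q[140:300,255:400],None,fx=2.7,fy=2.7,interpolation=2)
im=np.zeros((440,800,3),np.uint8);im[:A.shape[0],:A.shape[1]]=A;im[:B.shape[0],400:400+B.shape[1]]=B;cv2.imwrite("pics/z2.png",im)
E
```

```text
time: 2.6
eef_pos: [426.1, -87.9, 118.0]
tool_rot: [-0.048, 0.999, 0.0, 0.001]
wrist_force: [0.2, 0.6, 0.4]
finger_gap: -0.1
grasp_force: 0.0
```

View pics/z2.png

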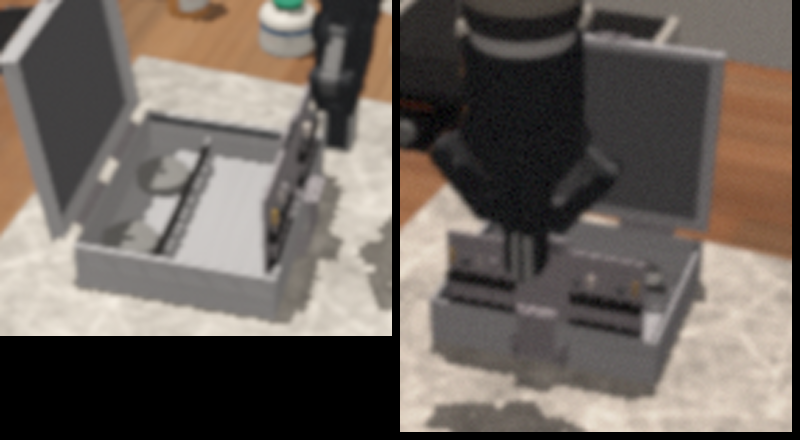

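The fingertip hangs in front of the rack: scene crop (525,275), side crop (338,148). Now I'll check its height and whether it lines up with the tab.

Run:
```python
from h import *
S=lambda u,v:(255+(u-400)/2.7,140+v/2.7); D=lambda u,v:(240+u/2.8,180+v/2.8)
X,e=tri(S(525,275),D(338,148));print(X,e,"v",X@[-.0898,.996,0])
for n,p in(("tabL",S(515,290)),("tabR",S(568,297)),("plateL",S(449,232)),("plateR",S(655,263)),("latchL",S(514,350)),("latchR",S(560,356))):
    c=eyes.calibration("scene");R=c['R'];o=-R.T@c['t'];k=R.T@np.array([(p[0]-c['cx'])/c['fx'],(p[1]-c['cy'])/c['fy'],1])
    nn=np.array([.996,.0898,0]);pl=435 if 'latch' in n else 448.5
    X=o+k*(pl-nn@o)/(nn@k);print(n,X.round(1),"v",round(X@np.array([-.0898,.996,0]),1))
X=r.sense()['eef_pos'];print(X,X@[-.0898,.996,0],X@[.996,.0898,0])
```

```text
[424.92500478 -87.92007405  92.1935744 ] [1.31585035] v -125.7266591873031
tabL [456.2 -65.8  55.3] v -106.5
tabR [ 459.8 -105.1   57.8] v -145.9
plateL [451.9 -17.6  94.1] v -58.1
plateR [ 465.3 -166.    98.8] v -207.2
latchL [443.1 -70.3  12.7] v -109.8
latchR [ 446.2 -104.9   15.6] v -144.5
[426.23515736 -88.09048413 118.02359671] -126.01403932215527 416.6196912592044
```

```bash
python3 -m inch '[[1,0.09,-0.2,0],[1,0.09,-0.2,0],[0.8,0.07,0,0],[0.8,0.07,-0.1,0],[0.8,0.07,-0.3,0],[0.7,0.06,-0.3,0],[0.65,0.06,-0.5,0],[0.65,0.06,-0.5,0],[0,0,0,0]]'; python3 -m inch '[[0.5,0.05,-0.6,0],[0.5,0.05,-0.6,0],[0.35,0.03,-0.75,0],[0.35,0.03,-0.75,0],[0.1,0.01,-0.7,0],[0.1,0.01,-0.7,0],[0,0,0,0],[0,0,0,0]]'
```

```text
time: 3.82
eef_pos: [488.9, -82.4, 94.7]
tool_rot: [-0.047, 0.999, -0.0, -0.0]
wrist_force: [-0.7, -0.2, -0.2]
finger_gap: 0.1
grasp_force: 0.0
time: 4.82
eef_pos: [507.8, -80.7, 54.4]
tool_rot: [-0.047, 0.999, 0.0, 0.0]
wrist_force: [-0.4, 0.4, 3.0]
finger_gap: 0.2
grasp_force: 1.6
```

```bash
python3 -m inch '[[0,0,-0.1,0],[0,0,-0.1,0],[0,0,0,0]]';python3 -m inch '[[0,0,-0.1,0],[0,0,-0.1,0],[0,0,0,0]]'
```

```text
time: 5.2
eef_pos: [507.9, -80.7, 54.2]
tool_rot: [-0.047, 0.999, 0.001, 0.0]
wrist_force: [-4.1, 0.8, 14.9]
finger_gap: 0.3
grasp_force: 8.2
time: 5.58
eef_pos: [507.9, -80.8, 54.0]
tool_rot: [-0.047, 0.999, 0.001, 0.0]
wrist_force: [-9.0, 2.8, 28.7]
finger_gap: -0.0
grasp_force: 14.7
```

```bash
python3 -m inch '[[0,0,2,0],[0,0,4,0],[0,0,5,0],[0,0,5,0],[0,0,4.5,0],[0,0,0,0]]'
python3 - <<'E'
from h import *
p,d=eyes.capture("side");cv2.imwrite("pics/z3.png",cv2.resize(p[150:310,220:390],None,fx=3,fy=3,interpolation=2))
E
```

```text
time: 6.32
eef_pos: [510.0, -81.4, 258.8]
tool_rot: [-0.047, 0.999, -0.0, 0.004]
wrist_force: [-0.1, 0.1, -0.2]
finger_gap: 0.1
grasp_force: 0.0
```

View pics/z3.png

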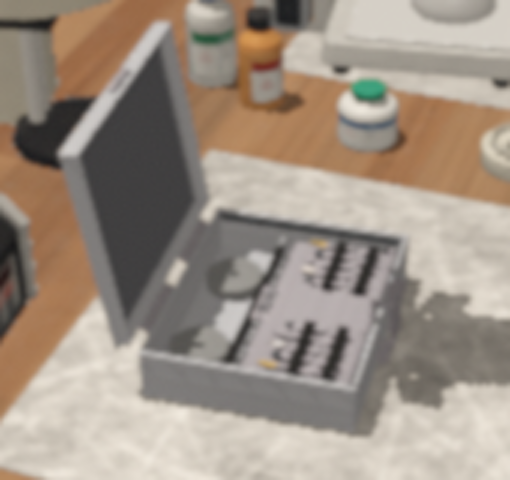

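The rack lies flat at (325,310), the case hasn't moved and the wheels are in their bay. Now behind the lid.

```bash
python3 -m inch '[[3.6,0.3,0,0],[3.6,0.3,0,0],[3.6,0.3,0,0],[3.6,0.4,0,0],[0,0,0,0],[0,0,-2.2,0],[0,0,-2.2,0],[0,0,-2.2,0],[0,0,0,0],[0,0,0,0]]'
```

```text
time: 7.62
eef_pos: [651.3, -67.9, 189.7]
tool_rot: [-0.047, 0.999, -0.0, -0.0]
wrist_force: [1.0, 0.4, 0.4]
finger_gap: 0.1
grasp_force: 0.0
```

```bash
python3 -m inch '[[-1.2,-0.11,0.1,0],[-1.2,-0.11,0.1,0],[-1.2,-0.11,0.1,0],[-1.1,-0.1,0,0],[-1.1,-0.1,0,0],[-1.1,-0.1,0,0],[-1.1,-0.1,-0.3,0],[-1.1,-0.1,-0.3,0],[-1.1,-0.1,-0.3,0],[0,0,0,0]]'
python3 - <<'E'
from h import *
X=r.sense()['eef_pos'];print("L,tip",X@[.996,.0898,0]-11,X[2]-25)
E
```

```text
time: 8.88
eef_pos: [547.9, -76.9, 182.7]
tool_rot: [-0.047, 0.999, 0.0, -0.001]
wrist_force: [0.5, 0.8, -0.6]
finger_gap: 0.6
grasp_force: 0.0
L,tip 527.8473240716849 157.65139382987186
```

Run:
```python
from h import *
p,d=eyes.capture("side");cv2.imwrite("pics/z4.png",cv2.resize(p[120:310,220:390],None,fx=3,fy=3,interpolation=2))
```

```text
(no output)
```

View pics/z4.png

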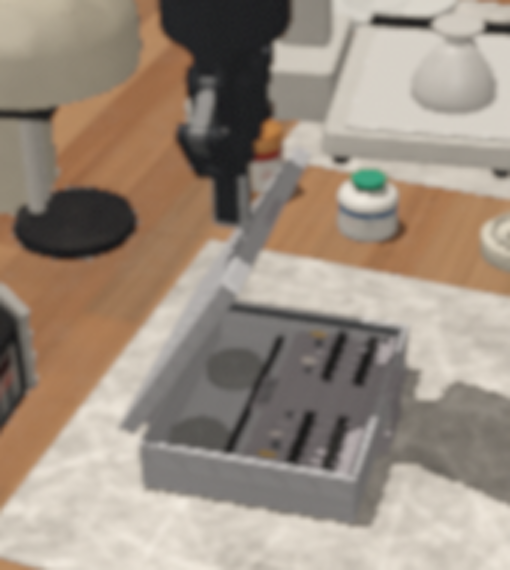

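The lid is folding forward ahead of the finger at (230,215) and the case is still in place. I'll keep following the arc.

```bash
python3 -m inch '[[-0.95,-0.09,-0.6,0],[-0.95,-0.09,-0.6,0],[-0.95,-0.09,-0.6,0],[-0.77,-0.07,-0.8,0],[-0.77,-0.07,-0.8,0],[-0.77,-0.07,-0.8,0],[-0.53,-0.05,-1,0],[-0.53,-0.05,-1,0],[-0.53,-0.05,-1,0],[-0.29,-0.03,-0.9,0],[-0.29,-0.03,-0.9,0],[0,0,0,0]]'
python3 - <<'E'
from h import *
X=r.sense()['eef_pos'];print("L,tip",X@[.996,.0898,0]-11,X[2]-25)
E
```

```text
time: 10.42
eef_pos: [475.4, -83.7, 92.4]
tool_rot: [-0.047, 0.999, 0.0, -0.001]
wrist_force: [0.3, 0.1, -0.5]
finger_gap: -0.4
grasp_force: 0.0
L,tip 455.0133416005017 67.40240827675125
```

```bash
python3 -m inch '[[-0.5,-0.05,-0.2,0],[0,0,-0.3,0],[0,0,-0.2,0],[0,0,0,0]]'; python3 -m inch '[[0,0,-0.15,0],[0,0,-0.15,0],[0,0,0,0]]'
```

```text
time: 10.92
eef_pos: [471.1, -84.5, 86.4]
tool_rot: [-0.047, 0.999, 0.0, -0.0]
wrist_force: [-1.7, -0.3, 3.3]
finger_gap: -0.2
grasp_force: 1.5
time: 11.3
eef_pos: [471.7, -84.2, 83.1]
tool_rot: [-0.047, 0.999, -0.0, 0.0]
wrist_force: [0.0, 0.5, -0.8]
finger_gap: 0.2
grasp_force: 0.0
```

```bash
python3 -m inch '[[0,0,-0.15,0],[0,0,-0.15,0],[0,0,0,0]]'
```

```text
time: 11.68
eef_pos: [471.3, -84.2, 80.1]
tool_rot: [-0.047, 0.999, 0.0, -0.0]
wrist_force: [0.0, -0.2, -0.5]
finger_gap: 0.3
grasp_force: 0.0
```

```bash
python3 -m inch '[[0,0,-0.15,0],[0,0,-0.15,0],[0,0,0,0]]'; python3 -m inch '[[0,0,-0.1,0],[0,0,0,0]]'
```

```text
time: 12.05
eef_pos: [471.5, -84.4, 79.6]
tool_rot: [-0.047, 0.999, 0.001, 0.0]
wrist_force: [-6.9, 1.8, 18.0]
finger_gap: 0.1
grasp_force: 9.9
time: 12.3
eef_pos: [471.5, -84.5, 79.6]
tool_rot: [-0.047, 0.999, 0.002, 0.0]
wrist_force: [-9.9, 1.2, 27.6]
finger_gap: -0.1
grasp_force: 13.6
```

Hard stop at tip 54.6 mm, which is the shut height of 54.8. I'll lift clear and check.

```bash
python3 -m inch '[[0,0,2,0],[0,0,5,0],[0,0,5,0],[-1.5,2,5,0],[-1.5,5,3,0],[-1.5,5.5,0,0],[-1.5,5.5,0,0],[-1.5,5.5,0,0],[0,0,0,0],[0,0,0,0]]'
python3 - <<'E'
from h import *
im=np.zeros((450,800,3),np.uint8)
for i,n in enumerate(("scene","side")):
    p,d=eyes.capture(n);b=(265,375,205,295) if i==0 else (235,370,200,310)
    A=cv2.resize(p[b[2]:b[3],b[0]:b[1]],(395,int(395*(b[3]-b[2])/(b[1]-b[0]))),interpolation=2);im[:A.shape[0],i*400:i*400+395]=A
    P=cloud(n,d,(0,640,0,480))[d>0];p_=P@[.996,.0898,0];v_=P@[-.0898,.996,0]
    for lo,hi in((440,452),(490,510),(560,578)):
        Q=P[(p_>lo)&(p_<hi)&(abs(v_+126)<70)&(P[:,2]>20)&(P[:,2]<150)];print(n,lo,len(Q),np.median(Q[:,2]) if len(Q) else 0)
    Q=P[(P[:,2]>45)&(P[:,2]<62)&(abs(p_-509)<90)&(abs(v_+126)<100)];print(cv2.minAreaRect(Q[:,:2].astype(np.float32)))
cv2.imwrite("pics/z5.png",im)
E
```

```text
time: 13.55
eef_pos: [396.6, 150.0, 276.2]
tool_rot: [-0.047, 0.999, -0.0, 0.0]
wrist_force: [0.5, -0.5, 0.4]
finger_gap: 0.1
grasp_force: 0.0
scene 440 396 54.23014540151772
scene 490 395 55.43496566979441
scene 560 286 55.007650989562435
((513.5524291992188, -80.66476440429688), (163.73312377929688, 171.11451721191406), 5.365260124206543)
side 440 240 54.34374618212681
side 490 435 54.92621270886941
side 560 365 54.47695799161807
((512.2381591796875, -81.10174560546875), (155.47698974609375, 173.96142578125), 4.765028953552246)
```

View pics/z5.png

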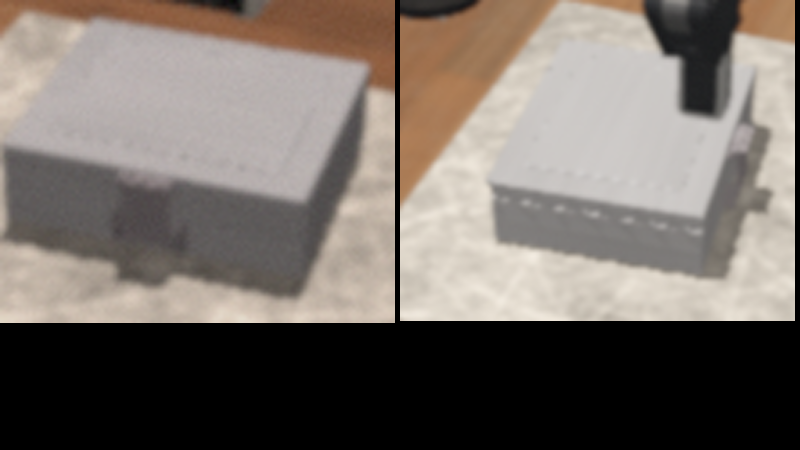

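The lid is shut and level at 54–55 mm, the catch at (145,180) holds it, the case hasn't moved and the hand is clear.

```bash
python3 -c "
from bench import finish_job
print(finish_job())"
```

```text
the job is handed in; nothing more can be done
None
```

The job is handed in: I pushed the rack flat first, then swung the lid shut and pressed it under the catch. Its top reads level at 54–55 mm, the case stayed in place, and the hand is clear, all in under 14 s of robot time.

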